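# Open a tube pump for a new tube: latch the inlet clamp, hold the sprung track arm back

## Robot

A 6-joint arm with a two-finger parallel gripper is mounted at the origin on the work surface. World frame = base frame: x ahead of the robot, y to its left, z up, the work surface at z = 0. Lengths are in m, angles in rad, forces in N, time in s.
With the tool pointing down it reaches from about 0.225 to 0.875 m from the base axis. Payload 3.4 kg.
Tool frame: the origin (TCP) lies on the centre line of the jaws, within the pads' length; the fingertips stand 17 mm ahead of it and the grasp point (between the pads) lies 2 mm behind it; z points along the fingers, y is the line along which they close (so a half turn about z gives the same grasp; the last joint's range is limited). The gripper opens to 85 mm and grips with 20 to 120 N. Pads are 22 mm wide; open, the fingers measure 114 mm over their backs; the gripper's body (76 mm by 85 mm) begins 54 mm behind the grasp point. The pads swing forward as they close: fully open they stand 13 mm farther back than shut.
Start: joints at [-1.37, 0.276, 1.505, -0, 1.361, -0.121], TCP at [0.182, -0.546, 0.248] pointing down, gripper open.
Joint ranges: [-2.89, 2.89], [-0.75, 2.08], [0.22, 2.7], [-1.18, 4.32], [0.11, 2.71], [-2.7, 2.7]. Speed limits (rad/s): [2.57, 2.57, 3.14, 3.14, 3.14, 3.14].

## Interface

Orientations are given as a unit quaternion [w, x, y, z].
In Python, from rig import manip gives the robot as it stands.
- The arm moves only by the tool move_arm, never from a script. Its argument "steps" is one flat list of numbers, 7 for each row, row after row: the turn, a rotation vector about the world's x, y, z normalised to -1 to 1, where 1 is 360 degrees, then the shift along the world's x, y, z normalised to -1 to 1, where 1 is 1 m, then the opening, from -1 (shut) to 1 (fully open). A call has exactly 10 rows; each row is the pose to reach, as a shift and turn from the pose commanded when the call began, turning the shorter way round; what a row does not reach only later rows make up. A row lasts 1/10 s, in which the tool goes at most 50 mm and 8.59 degrees, less where a joint would pass 70% of its speed; a pose out of reach is approached as far as the arm can. A call with a number of a shift or a turn outside -1 to 1 is refused whole. A call with a gripper value outside its range is refused whole. The fingers move at their own pace and stop on an object; "squeeze" is the grip in N (left out, the last holds). Time passes only in rows, so rows that repeat a pose let the fingers close, or fill a call up. It gives the time, the measured TCP pose, the force, the opening and the grip force at its end, in the units of the state.
- manip.get_state(): the state, without advancing time (a new reading comes with each control period).
- manip.get_image(name): name is "side" or "top"; returns a dict with "pixels" (480x640x3 uint8, blue, green, red), "fx", "fy", "cx", "cy" (pixels), "D" ([k1, k2, p1, p2, k3] as OpenCV has them; the pictures are not rectified), "R" (3x3) and "t" (3): a world point X has camera coordinates R X + t. Camera axes: x right, y down, z forward; pixel columns grow to the right and rows downward; lengths in m; the calibration is good to about 2 mm. A picture is of the moment at which its call begins. There is no depth.
- manip.sign_off(): hands the job in; it is judged then, once.
The state is a dict: "clock": time; "qpos": joint angles; "qd": joint speeds; "effort": joint torques, N m; "position": TCP position; "ee_rot": TCP orientation; "contact_force": force on the tool from outside, world axes, zero at the start; "moment": the same for the moment, N m; "width": finger opening in m; "gripper_force": force on a finger pad.
Only numpy, scipy, OpenCV 4.12 (cv2) and the standard library are available. Lean on these libraries where they do the work, as an engineer would, in place of code of your own. Each camera call takes 0.05 s, during which the arm holds its last target. There are 200 camera calls.

## Task

Open up the tube pump so that I can lay in a new thick-walled tube: first press the thumb pad of the inlet clamp down until its catch snaps over and holds it open by itself, and take the fingers off it. Then push the thumb post of the sprung track arm away from the rotor, past the ratchet's last click and right back to its end stop, and finish while still holding it there, because the ratchet alone does not leave room for the tube. Leave the other things on the bench and on the pump where they are.

Things in the scene. Friction and masses are not known exactly. Their poses are not given: they have to be found in the camera images.
- pump: Bench-top tube (peristaltic) pump, fixed: grey case 290 x 280 mm, flat aluminium deck 110 mm above the bench, black sloping key panel on the front, which faces the robot. Origin under the middle of the case at bench height; x points from its front to its back, y to its left, z up.
- rotor_top (a point): Top of the four-roller rotor, 44 mm above the deck, on its vertical axis at pump (20, 35) mm; the rotor is 40 mm in radius.
- pad (a point): Middle of the top of the inlet clamp's thumb pad, at the front left of the deck: steel with a rubber face, 32 mm along pump x by 30 mm. It is on the raised tail of a rocker whose shaft (along pump y) is 46 mm behind it at pump (-52, 100) mm, 22 mm above the deck. Pad top about 38 mm above the deck when shut, 13 mm lower when latched, free space below it.
- catch_top (a point): Top of the sprung steel catch, 36 mm above the deck and 18 mm wide, standing about 40 mm in front of the pad's middle (nose 30 mm in front of it). A narrow tongue runs from the pad to it; when the pad goes down the catch gives way to the front, then snaps back over the tongue.
- clamp (a joint): Angle of the inlet clamp (rad): 0 = shut, tail up; grows as the pad is pressed down. Pressing takes about 6 N at first and 9 to 13 N near the end. Just past 0.29 the catch snaps over the tongue and, let go, the clamp stays open at about 0.29. Hard limit 0.40 (pad 18 mm down). Let go too early, it springs shut.
- post (a point): Middle of the track arm's upright round steel thumb post, 14 mm in diameter (head 17 mm), from 24 to 63 mm above the deck, this point at 42 mm, 140 mm from the pivot. The bar below it is 14 mm wide, 12 to 24 mm above the deck; a black curved shoe on it hugs the rotor. On the post's left 50 mm of deck is clear for fingers. Its x axis points from post to pivot.
- pivot (a point): Pivot of the track arm, a vertical pin at pump (85, -30) mm; this point is at deck height, 110 mm above the bench. At joint value q the post is 140 mm from here in the pump-frame direction (-cos q, -sin q): it swings to the pump's right, away from the rotor.
- track (a joint): Angle of the sprung track arm (rad): 0 = hard against the rotor; grows as the post is pushed to the pump's right. It starts held on one of the first two ratchet notches (about 0.03 or 0.15). At the post the spring pushes back with 7 N at 0 and 11 N at the end, up to 3 N more at each click. Last click at about 0.30 (let go, the arm falls back to about 0.27); end stop at 0.40.
- water_bottle: White plastic water bottle with a red cap, 82 mm across, 215 mm tall. A bystander; origin at the middle of its underside.
- reagent_jar: White plastic reagent jar with a paper label, 86 mm across, 115 mm tall. A bystander; origin at the middle of its underside.
- beaker: Empty glass beaker, 72 mm across, 85 mm tall. A bystander; origin at the middle of its underside.
- sample_bottle: Amber glass sample bottle with a black cap, 54 mm across, 120 mm tall. A bystander; origin at the middle of its underside.
- filter_collar: Black plastic filter collar (ring), 72 mm across, 22 mm tall, on the bench close to the pump's right side. A bystander; origin at the middle of its underside.
- screwdriver: Screwdriver 180 mm long, lying on the bench along the pump's left side. A bystander; origin at the middle of its length.
- spare_roller: White spare pump roller, 18 mm across and 24 mm tall, standing on the pump's deck at its far left corner. A bystander; origin at the middle of its underside.
- bottle_cap: White bottle cap, 26 mm across and 14 mm tall, lying on the pump's deck near the middle of its front edge. A bystander; origin at the middle of its underside.

How it is judged:
On the way, in this order (a step that is already met when the one before it is completed fails the run):
1. the inlet clamp is held open by its catch, with the fingers off it (value of joint clamp above 0.26 rad and contact force between the fingers and clamp below 0.3 N), for 0.3 s.
2. the track arm is pushed back past the last click of its ratchet (value of joint track above 0.32 rad and contact force between the fingers and track above 2 N), for 0.2 s.
At the end, for the whole second after the job is handed in: The clamp is still latched open (above 0.26 rad) with the fingers off it, and the fingers hold the track arm (more than 3 N on it) within 0.045 rad of its end stop, about 6 mm at the post, well past the last notch, so that the pawl carries nothing; the arm is still (all of step 1 and value of joint track above 0.355 rad and contact force between the fingers and track above 3 N and velocity of joint track below 0.1 rad/s); the arm keeps its last pose, push and grip.
It fails at once if the bottle, jar, beaker or sample bottle is knocked over or pushed more than 25 mm (distance of any of water_bottle, reagent_jar, beaker, sample_bottle from where it was at the start of the episode above 0.025 m).
It fails at once if the filter collar or the screwdriver on the bench is pushed more than 25 mm (distance of any of filter_collar, screwdriver from where it was at the start of the episode above 0.025 m).
It fails at once if the spare roller or the bottle cap on the pump's deck is knocked over or pushed more than 25 mm (distance of any of spare_roller, bottle_cap from where it was at the start of the episode above 0.025 m).
It also fails if it takes over 45 s, if anything falls off the work surface, if the arm or the gripper's body presses on something with over 40 N, if the wrist force passes 120 N, or if a joint passes its speed limit or range.

## Working session

There is one attempt and no reset: what is moved stays moved. The work goes in short steps, Python scripts to look and compute and a tool call to move; the robot and the scene stay as the last step left them, time stands still between calls to the robot, and variables do not carry over. Pictures are saved under pics/ and viewed, at most 10 in all, crops included, and the job is handed in when it is done.

Besides the shell and the picture viewer there is one more tool, called after "Emit:" in YAML: its name, and indented under it one key for each argument. move_arm: Moves the arm, as the interface text tells. Scaled input: -1 to 1 covers 1 m each way for a shift and 360 degrees each way for a turn. Its arguments: {"type":"object","properties":{"steps":{"type":"array"},"squeeze":{"type":"number"}},"required":["steps"]}

```bash
mkdir -p pics; python3 - <<'E'
from rig import manip
import cv2,numpy as np,pickle
d={}
for n in("side","top"):
    i=manip.get_image(n);d[n]=i;cv2.imwrite(f"pics/{n}0.png",i["pixels"])
    print(n,i["fx"],i["cx"],i["cy"],i["D"],"cam",-np.array(i["R"]).T@np.array(i["t"]),np.round(i["R"],3).tolist())
pickle.dump(d,open("im0.pkl","wb"))
s=manip.get_state();print(s)
E
```

```text
side 504.18067501556834 319.5552725638884 236.03998407388534 [0.01835224 0.         0.         0.         0.        ] cam [0.49742277 0.71371688 0.96386707] [[-0.997, -0.076, 0.003], [-0.06, 0.765, -0.641], [0.046, -0.64, -0.767]]
top 583.0889187667294 318.54265897040847 246.6577676462372 [-0.07074422  0.          0.          0.          0.        ] cam [ 0.36439172 -0.00452084  1.69364753] [[-0.01, -1.0, 0.01], [-0.993, 0.009, -0.116], [0.116, -0.011, -0.993]]
{'clock': 0.1, 'qpos': array([-1.37001430e+00,  2.76501200e-01,  1.50597470e+00, -1.71153499e-05,
        1.36070320e+00, -1.21004910e-01]), 'qd': array([-0.0015023 ,  0.00010657, -0.00249533, -0.00060313, -0.00014164,
       -0.00279932]), 'effort': array([ 1.83150805e-03, -4.17699587e+01, -2.46405655e+01, -2.74306076e-04,
        5.79411324e-03,  2.15067985e-06]), 'position': array([ 0.18175067, -0.5450643 ,  0.2475563 ]), 'ee_rot': array([-7.92255107e-04,  9.87083946e-01,  1.60201916e-01, -3.99934318e-05]), 'contact_force': array([-0.37257126,  1.05879395,  0.94883473]), 'moment': array([ 0.00673184, -0.01254359, -0.00961188]), 'gripper_force': 0.0, 'width': 0.08567402353200698}
```

View pics/top0.png

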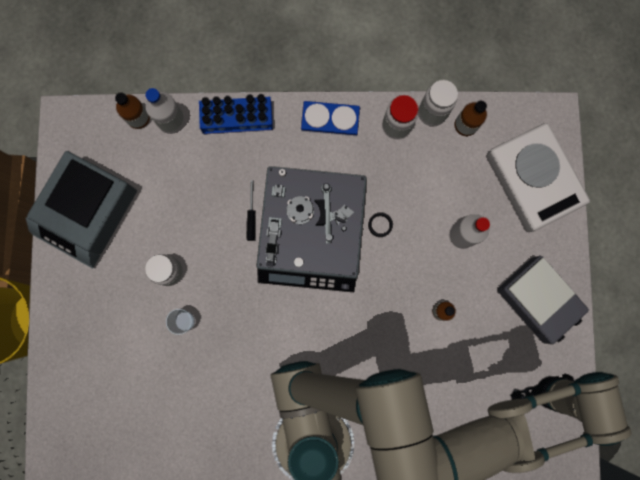

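View pics/side0.png

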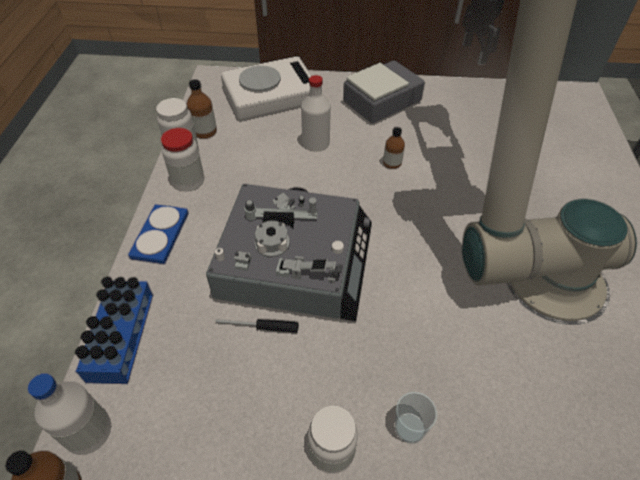

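The top view shows the pump around (312,228), with the rotor at (300,209), track arm at (327,210) and clamp at (273,240). The side view shows the rotor at (270,236), clamp at (310,267) and post near (250,207). I'll enlarge both.

```bash
python3 - <<'E'
import cv2,pickle
d=pickle.load(open("im0.pkl","rb"))
import numpy as np
def f(n,x,y,w,h,s):
    return cv2.resize(cv2.convertScaleAbs(d[n]["pixels"][y:y+h,x:x+w],alpha=1.8),None,fx=s,fy=s,interpolation=cv2.INTER_CUBIC)
cv2.imwrite("pics/t1.png",f("top",250,160,130,140,4.2))
cv2.imwrite("pics/s1.png",f("side",205,175,180,140,4))
E
```

```text
(no output)
```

View pics/t1.png

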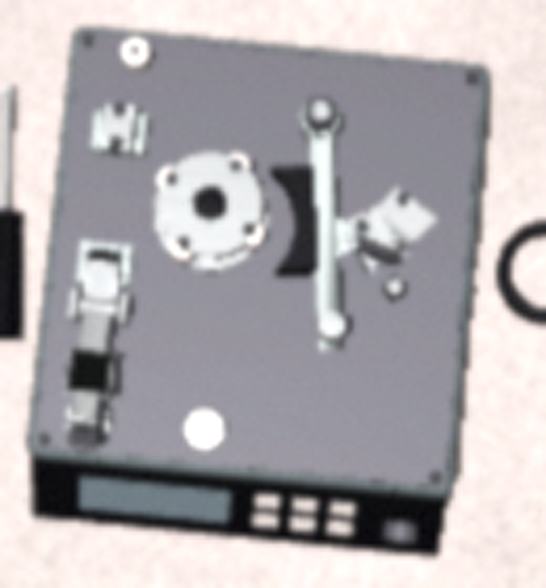

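View pics/s1.png

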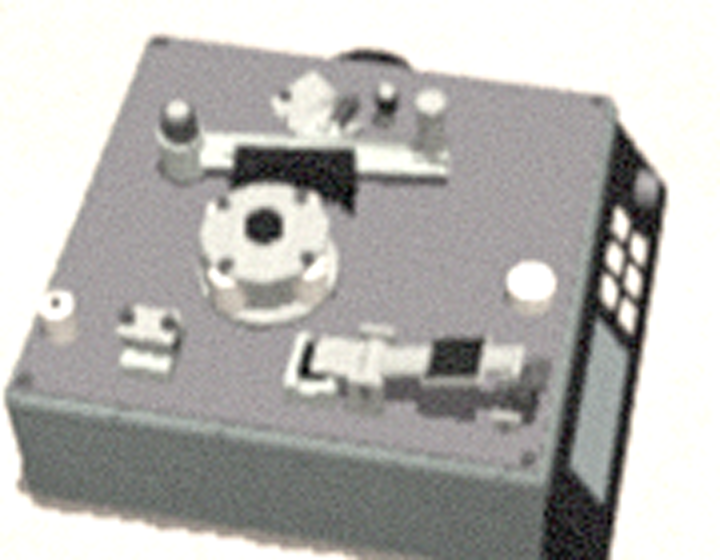

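Top crop: pad at (90,370), post head (335,322), rotor hub (211,203), pivot (320,112). Side crop: pad (455,357), post head (432,100), hub (264,226), pivot (179,108). The deck screws are visible in both crops.

```bash
cat > h.py <<'E'
import cv2,numpy as np
def ray(im,uv):
    K=np.array([[im["fx"],0,im["cx"]],[0,im["fy"],im["cy"]],[0,0,1.]])
    p=cv2.undistortPoints(np.array([[uv]],float),K,np.array(im["D"],float))[0,0]
    R=np.array(im["R"]);return -R.T@np.array(im["t"]).ravel(),R.T@np.array([p[0],p[1],1])
def plane(im,uv,z):
    c,d=ray(im,uv);return c+d*(z-c[2])/d[2]
def tri(r):
    A=0;b=0
    for c,d in r:
        d=d/np.linalg.norm(d);M=np.eye(3)-np.outer(d,d);A=A+M;b=b+M@c
    X=np.linalg.solve(A,b);return X,[round(float(np.linalg.norm(np.cross(X-c,d/np.linalg.norm(d)))),4) for c,d in r]
def proj(im,X):
    K=np.array([[im["fx"],0,im["cx"]],[0,im["fy"],im["cy"]],[0,0,1.]])
    return cv2.projectPoints(np.array([X],float),cv2.Rodrigues(np.array(im["R"]))[0],np.array(im["t"],float),K,np.array(im["D"],float))[0][0,0]
E
python3 - <<'E'
from h import *
import pickle
d=pickle.load(open("im0.pkl","rb"))
T=lambda x,y:((x+.5)/4.2-.5+250,(y+.5)/4.2-.5+160)
S=lambda x,y:((x+.5)/4-.5+205,(y+.5)/4-.5+175)
P={"s_bl":((88,40),(22,380),.11),"s_br":((473,77),(158,40),.11),"s_fr":((435,478),(598,102),.11),"s_fl":((43,440),(528,458),.11),
"rotor":((211,203),(264,226),.154),"pad":((90,370),(455,357),.148),"post":((335,322),(432,100),.173),"pivot":((320,112),(179,108),.15),"cap":((205,430),(530,280),.124)}
W={}
for k,(t,s,z) in P.items():
    X,e=tri([ray(d["top"],T(*t)),ray(d["side"],S(*s))]);a=plane(d["top"],T(*t),z);b=plane(d["side"],S(*s),z)
    W[k]=(a+b)/2
    print(k,np.round(X,4),e,np.round(a,4),np.round(b,4))
m=lambda a,b:(W[a]+W[b])/2
v=m("s_bl","s_br")-m("s_fl","s_fr");w=m("s_bl","s_fl")-m("s_br","s_fr")
print("yaw",np.arctan2(v[1],v[0]),np.arctan2(-w[0],w[1]),np.linalg.norm(v),np.linalg.norm(w))
for y in(np.arctan2(v[1],v[0]),):
    R=np.array([[np.cos(y),-np.sin(y)],[np.sin(y),np.cos(y)]])
    o=W["rotor"][:2]-R@[.02,.035]
    print("o",o)
    for k in W: print(k,np.round(R.T@(W[k][:2]-o),4))
E
```

```text
s_bl [0.7692 0.1094 0.1077] [0.0008, 0.0008] [0.7677 0.1091 0.11  ] [0.7694 0.111  0.11  ]
s_br [ 0.7416 -0.1455  0.1092] [0.0007, 0.0007] [ 0.7407 -0.1454  0.11  ] [ 0.7421 -0.1448  0.11  ]
s_fr [ 0.4757 -0.1158  0.1081] [0.0003, 0.0003] [ 0.4753 -0.1156  0.11  ] [ 0.4761 -0.1141  0.11  ]
s_fl [0.503  0.1384 0.1088] [0.0005, 0.0005] [0.5024 0.1383 0.11  ] [0.5034 0.1391 0.11  ]
rotor [0.6509 0.0276 0.1472] [0.0003, 0.0003] [0.6493 0.0275 0.154 ] [0.6499 0.0332 0.154 ]
pad [0.5435 0.1052 0.1461] [0.0002, 0.0002] [0.5434 0.1051 0.148 ] [0.5432 0.1067 0.148 ]
post [ 0.5689 -0.0502  0.1702] [0.0009, 0.0009] [ 0.5694 -0.0502  0.173 ] [ 0.5677 -0.0473  0.173 ]
pivot [ 0.7069 -0.0426  0.16  ] [0.0002, 0.0002] [ 0.7089 -0.0429  0.15  ] [ 0.7097 -0.0521  0.15  ]
cap [0.5077 0.0328 0.1218] [0.0008, 0.0008] [0.5067 0.0329 0.124 ] [0.5085 0.0345 0.124 ]
yaw -0.11042672058481015 -0.1065168216405846 0.2672839531488844 0.25580879685279495
o [ 0.62585921 -0.00224417]
s_bl [0.1295 0.1273]
s_br [ 0.1306 -0.1293]
s_fr [-0.1368 -0.1285]
s_fl [-0.1377  0.1265]
rotor [0.02  0.035]
pad [-0.094   0.0984]
post [-0.0518 -0.0525]
pivot [ 0.0879 -0.0358]
cap [-0.1215  0.0227]
```

Emit:
move_arm:
  steps: [0, 0, -0.068, 0.36, 0.651, 0.01, -1, 0, 0, -0.068, 0.36, 0.651, 0.01, -1, 0, 0, -0.068, 0.36, 0.651, 0.01, -1, 0, 0, -0.068, 0.36, 0.651, 0.01, -1, 0, 0, -0.068, 0.36, 0.651, 0.01, -1, 0, 0, -0.068, 0.36, 0.651, 0.01, -1, 0, 0, -0.068, 0.36, 0.651, 0.01, -1, 0, 0, -0.068, 0.36, 0.651, 0.01, -1, 0, 0, -0.068, 0.36, 0.651, 0.01, -1, 0, 0, -0.068, 0.36, 0.651, 0.01, -1]
  squeeze: 40

```text
clock: 1.1
position: [0.4242, -0.106, 0.255]
ee_rot: [0.0, 0.999, -0.053, 0.0]
contact_force: [1.1, -0.2, 0.6]
width: -0.0001
gripper_force: 0.0
```

Emit:
move_arm:
  steps: [0, 0, 0, 0.118, 0.213, -0.015, -1, 0, 0, 0, 0.118, 0.213, -0.015, -1, 0, 0, 0, 0.118, 0.213, -0.015, -1, 0, 0, 0, 0.118, 0.213, -0.015, -1, 0, 0, 0, 0.118, 0.213, -0.015, -1, 0, 0, 0, 0.118, 0.213, -0.015, -1, 0, 0, 0, 0.118, 0.213, -0.015, -1, 0, 0, 0, 0.118, 0.213, -0.015, -1, 0, 0, 0, 0.118, 0.213, -0.015, -1, 0, 0, 0, 0.118, 0.213, -0.015, -1]

```text
clock: 2.1
position: [0.5414, 0.1038, 0.2404]
ee_rot: [0.0, 0.999, -0.054, 0.0]
contact_force: [-0.3, 0.5, 0.4]
width: 0.0003
gripper_force: 0.0
```

Emit:
move_arm:
  steps: [0, 0, 0, 0.001, 0.001, -0.03, -1, 0, 0, 0, 0.001, 0.001, -0.05, -1, 0, 0, 0, 0.001, 0.001, -0.06, -1, 0, 0, 0, 0.001, 0.001, -0.065, -1, 0, 0, 0, 0.001, 0.001, -0.068, -1, 0, 0, 0, 0.001, 0.001, -0.07, -1, 0, 0, 0, 0.001, 0.001, -0.072, -1, 0, 0, 0, 0.001, 0.001, -0.074, -1, 0, 0, 0, 0.001, 0.001, -0.076, -1, 0, 0, 0, 0.001, 0.001, -0.078, -1]

```text
clock: 3.1
position: [0.5424, 0.1062, 0.1629]
ee_rot: [-0.0, 0.999, -0.053, -0.0]
contact_force: [-2.9, -0.1, 6.9]
width: 0.0001
gripper_force: 2.9
```

```bash
python3 - <<'E'
from h import *
from rig import manip
s=manip.get_image("side")
a=cv2.resize(cv2.convertScaleAbs(s["pixels"][170:320,205:385],alpha=1.8),None,fx=4,fy=4,interpolation=cv2.INTER_CUBIC)
cv2.imwrite("pics/s2.png",a)
E
```

```text
(no output)
```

View pics/s2.png

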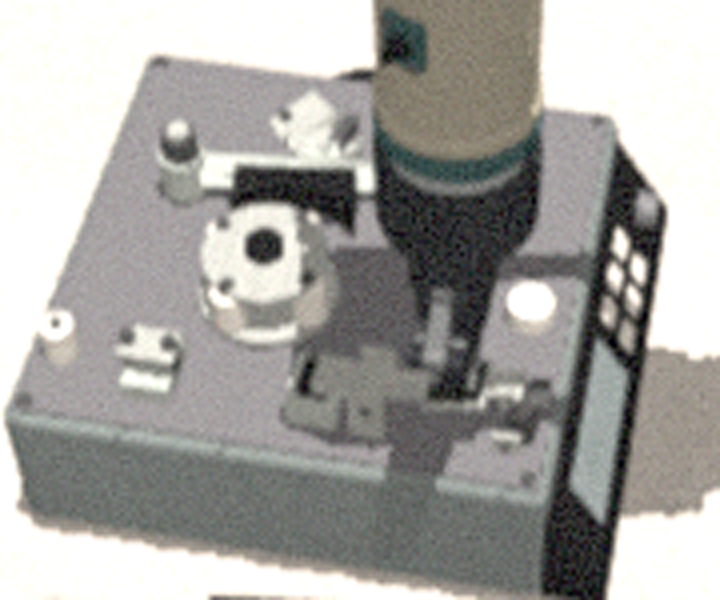

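The closed fingertips stand on the pad at about (450,400) in the crop, clear of the catch at (545,400). I'll press on.

Emit:
move_arm:
  steps: [0, 0, 0, 0, 0, -0.002, -1, 0, 0, 0, 0, 0, -0.004, -1, 0, 0, 0, 0, 0, -0.006, -1, 0, 0, 0, 0, 0, -0.008, -1, 0, 0, 0, 0, 0, -0.01, -1, 0, 0, 0, 0, 0, -0.011, -1, 0, 0, 0, 0, 0, -0.012, -1, 0, 0, 0, 0, 0, -0.013, -1, 0, 0, 0, 0, 0, -0.014, -1, 0, 0, 0, 0, 0, -0.014, -1]

```text
clock: 4.15
position: [0.5407, 0.1063, 0.1493]
ee_rot: [-0.0, 0.999, -0.053, -0.002]
contact_force: [-5.8, 0.0, 11.1]
width: 0.0005
gripper_force: 5.4
```

Emit:
move_arm:
  steps: [0, 0, 0, 0, 0, -0.001, -1, 0, 0, 0, 0, 0, -0.001, -1, 0, 0, 0, 0, 0, -0.002, -1, 0, 0, 0, 0, 0, -0.002, -1, 0, 0, 0, 0, 0, -0.003, -1, 0, 0, 0, 0, 0, -0.003, -1, 0, 0, 0, 0, 0, -0.003, -1, 0, 0, 0, 0, 0, -0.003, -1, 0, 0, 0, 0, 0, -0.003, -1, 0, 0, 0, 0, 0, -0.003, -1]

```text
clock: 5.15
position: [0.5408, 0.1063, 0.1466]
ee_rot: [-0.0, 0.999, -0.053, -0.002]
contact_force: [-7.3, -0.2, 11.4]
width: -0.0002
gripper_force: 6.3
```

Emit:
move_arm:
  steps: [0, 0, 0, 0, 0, -0.001, -1, 0, 0, 0, 0, 0, -0.002, -1, 0, 0, 0, 0, 0, -0.002, -1, 0, 0, 0, 0, 0, -0.002, -1, 0, 0, 0, 0, 0, 0.0, -1, 0, 0, 0, 0, 0, 0.003, -1, 0, 0, 0, 0, 0, 0.006, -1, 0, 0, 0, 0, 0, 0.009, -1, 0, 0, 0, 0, 0, 0.011, -1, 0, 0, 0, 0, 0, 0.011, -1]

```text
clock: 6.15
position: [0.5432, 0.106, 0.1561]
ee_rot: [0.0, 0.999, -0.053, 0.0]
contact_force: [0.3, -0.9, -0.6]
width: -0.0001
gripper_force: 0.0
```

Emit:
move_arm:
  steps: [0, 0, 0, 0, 0, 0.04, -1, 0, 0, 0.02, 0.01, -0.02, 0.07, -1, 0, 0, 0.04, 0.02, -0.06, 0.07, -1, 0, 0, 0.068, 0.03, -0.1, 0.07, -1, 0, 0, 0.068, 0.03, -0.119, 0.065, -1, 0, 0, 0.068, 0.03, -0.119, 0.04, -1, 0, 0, 0.068, 0.03, -0.119, 0.02, -1, 0, 0, 0.068, 0.03, -0.119, 0.01, -1, 0, 0, 0.068, 0.03, -0.119, 0.004, -1, 0, 0, 0.068, 0.03, -0.119, 0.004, -1]

```text
clock: 7.15
position: [0.5727, -0.0128, 0.1595]
ee_rot: [-0.0, 0.987, 0.16, -0.001]
contact_force: [0.9, -0.6, 0.5]
width: -0.0001
gripper_force: 0.0
```

```bash
python3 - <<'E'
from h import *
from rig import manip
s=manip.get_image("side")
a=cv2.resize(cv2.convertScaleAbs(s["pixels"][170:320,205:385],alpha=1.8),None,fx=4,fy=4,interpolation=cv2.INTER_CUBIC)
cv2.imwrite("pics/s3.png",a)
E
```

```text
(no output)
```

View pics/s3.png

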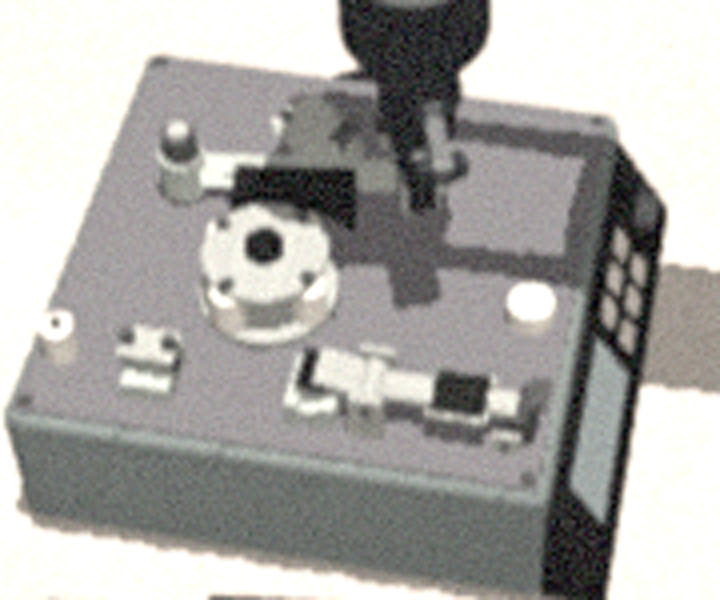

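The pad now sits lower, at (460,393), so the clamp is latched. The fingers stand left of the post. Next I push.

Emit:
move_arm:
  steps: [0, 0, 0, -0.003, -0.006, 0, -1, 0, 0, 0, -0.003, -0.012, 0, -1, 0, 0, 0, -0.003, -0.017, 0, -1, 0, 0, 0, -0.003, -0.022, 0, -1, 0, 0, 0, -0.003, -0.027, 0, -1, 0, 0, 0, -0.003, -0.032, 0, -1, 0, 0, 0, -0.003, -0.036, 0, -1, 0, 0, 0, -0.003, -0.04, 0, -1, 0, 0, 0, -0.003, -0.044, 0, -1, 0, 0, 0, -0.003, -0.044, 0, -1]

```text
clock: 8.2
position: [0.5721, -0.0536, 0.1611]
ee_rot: [-0.003, 0.987, 0.159, 0.004]
contact_force: [5.2, 11.8, 1.4]
width: -0.0003
gripper_force: 4.9
```

Emit:
move_arm:
  steps: [0, 0, 0, 0, -0.002, 0, -1, 0, 0, 0, 0, -0.004, 0, -1, 0, 0, 0, 0, -0.006, 0, -1, 0, 0, 0, 0, -0.008, 0, -1, 0, 0, 0, 0, -0.01, 0, -1, 0, 0, 0, 0, -0.011, 0, -1, 0, 0, 0, 0, -0.012, 0, -1, 0, 0, 0, 0, -0.013, 0, -1, 0, 0, 0, 0, -0.013, 0, -1, 0, 0, 0, 0, -0.013, 0, -1]

```text
clock: 9.2
position: [0.5722, -0.0619, 0.1613]
ee_rot: [-0.007, 0.987, 0.159, 0.004]
contact_force: [5.5, 21.9, 2.8]
width: 0.0002
gripper_force: 9.7
```

Emit:
move_arm:
  steps: [0, 0, 0, 0, -0.001, 0, -1, 0, 0, 0, 0, -0.002, 0, -1, 0, 0, 0, 0, -0.003, 0, -1, 0, 0, 0, 0, -0.003, 0, -1, 0, 0, 0, 0, -0.003, 0, -1, 0, 0, 0, 0, -0.003, 0, -1, 0, 0, 0, 0, -0.003, 0, -1, 0, 0, 0, 0, -0.003, 0, -1, 0, 0, 0, 0, -0.003, 0, -1, 0, 0, 0, 0, -0.003, 0, -1]

```text
clock: 10.2
position: [0.5722, -0.0622, 0.1614]
ee_rot: [-0.01, 0.987, 0.159, 0.005]
contact_force: [6.3, 29.0, 3.9]
width: 0.0
gripper_force: 12.8
```

```bash
python3 - <<'E'
from h import *
from rig import manip
import pickle
t=manip.get_image("top");s=manip.get_image("side")
pickle.dump({"top":t,"side":s},open("im1.pkl","wb"))
f=lambda im,x,y:cv2.resize(cv2.convertScaleAbs(im["pixels"][y:y+140,x:x+100],alpha=1.8),None,fx=4,fy=4,interpolation=cv2.INTER_CUBIC)
cv2.imwrite("pics/c4.png",np.hstack([f(t,285,160),f(s,240,160)]))
E
```

```text
(no output)
```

View pics/c4.png

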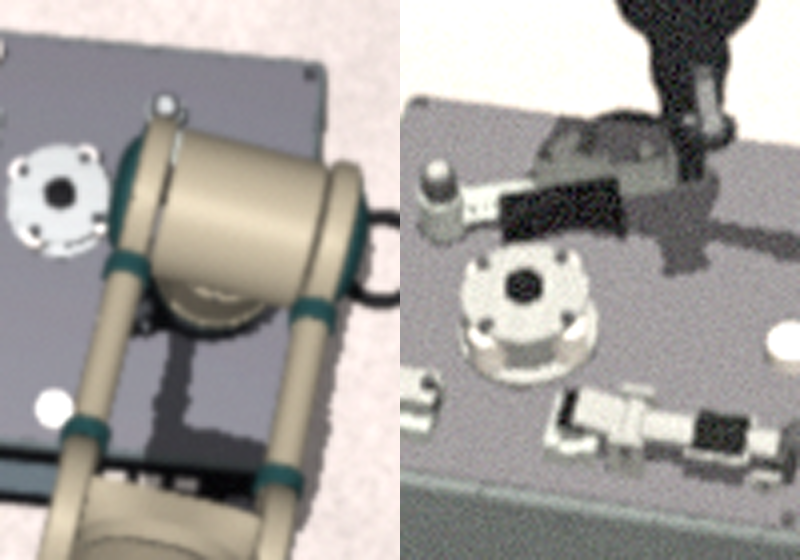

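The track arm has swung clear: the shoe is off the rotor, and the TCP stopped at y = -0.0622 (predicted -0.0627) while the force rose from 22 to 29 N. That is the end stop. The clamp is still down.

```bash
python3 -c "
from rig import manip
print(manip.sign_off())"
```

```text
the job is handed in; nothing more can be done
None
```

I've handed the job in; no verdict came back. The inlet clamp is latched open with the fingers off it, and the fingers hold the track arm against its end stop with about 29 N.

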